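# Load a printed cup on the scan slide and hold it at the notch

## Robot

A 7-joint arm with a two-finger parallel gripper is mounted at the origin on the work surface. World frame = base frame: x ahead of the robot, y to its left, z up, the work surface at z = 0. Lengths are in m, angles in rad, forces in N, time in s.
With the tool pointing down it reaches from about 0.4 to 0.85 m from the base axis. Payload 10.4 kg.
Tool frame: the origin (TCP) lies at the very end of the fingers, on their centre line; the grasp point (between the pads) lies r.tcp_to_grasp behind it (r.tcp_to_grasp is the distance from the TCP to the grasp point, in m); z points along the fingers, y is the line along which they close (so a half turn about z gives the same grasp; the last joint's range is limited). The gripper opens to 87 mm and grips with 3 to 60 N. Pads are 19 mm wide; open, the fingers measure 117 mm over their backs; the gripper's body (75 mm by 190 mm) begins 51 mm behind the grasp point.
Start: joints at [-1.329, 0.332, -0.065, 1.46, 0.022, 1.35, -0.088], TCP at [0.164, 0.603, 0.187] pointing down, gripper open.
Joint ranges: [-2.6, 2.6], [-0.5, 2.12], [-1.47, 1.34], [0.16, 2.42], [-1.27, 4.41], [0.06, 2.06], [-2.6, 2.6]. Speed limits (rad/s): [2.22, 2.22, 2.79, 2.79, 3.14, 3.14, 3.14].

## Interface

Orientations are given as a unit quaternion [x, y, z, w].
In Python, from bench import monitor, cams, ticket, r gives the robot as it stands.
- The arm moves only by the shell command python3 -m crank 'ROWS' [OPENING] [FORCE]. ROWS is a JSON object whose one key "steps" holds a list of rows, each a list of 2 entries, a list of its own where there are three numbers: the shift along the world's x, y, z in units of 25 mm (1.0 is 25 mm), then the turn, a rotation vector about the world's x, y, z in units of 5 degrees (1.0 is 5 degrees). In form: {"steps": [[[x, y, z], [ax, ay, az]], ...]}. A call has 1 to 10 rows; each row shifts and turns the commanded pose from where the row before left it; what a row does not reach is not made up. A row lasts 1/12 s, in which the tool goes at most 41.7 mm and 7.16 degrees, less where a joint would pass 70% of its speed; a pose out of reach is approached as far as the arm can. A call is refused whole if a number of a shift passes 1 or a number of a turn 1, either way. A call with a gripper value outside its range is refused whole. OPENING is the finger opening in mm, from 0 to 87, set as the call begins (- or left out, the last holds). The fingers move at their own pace and stop on an object; FORCE is the grip in N (left out, the last holds). Time passes only in rows, so rows that do not move let the fingers close. It gives the time, the measured TCP pose, the force, the opening and the grip force at its end, in the units of the state.
- monitor.read_state(): the state, without advancing time (a new reading comes with each control period).
- cams.camera(name): name is "scene" or "top" or "wrist"; returns a dict with "pixels" (400x640x3 uint8, blue, green, red), "z_map" (400x640 float32, m along the optical axis (not along the pixel's ray), 0 where there is no reading), "vfov" (degrees; the focal length in pixels is half the picture's height over the tangent of half this angle, whatever the lens; pixels are square), "cx", "cy" (the principal point, pixels), "k1" (the pictures are not rectified: a ray, as slopes to the right and down, at radius r is drawn at 1 + k1 r^2 times it, then the intrinsics apply), "T" (4x4, takes a point from camera to world coordinates). Camera axes: x right, y up, looking along -z (the intrinsics and any distortion apply to the point x, -y, -z); pixel columns grow to the right and rows downward; lengths in m; the calibration is good to about 2 mm. A picture is of the moment at which its call begins.
- ticket.close_job(): hands the job in; it is judged then, once.
The state is a dict: "time": time; "joint_positions": joint angles; "joint_vel": joint speeds; "joint_torque": joint torques, N m; "ee_pos": TCP position; "eef_rot": TCP orientation; "ft_force": force on the tool from outside, world axes, zero at the start; "torque": the same for the moment, N m; "width": finger opening in m; "grip_force": force on a finger pad.
Only numpy, scipy, OpenCV 4.12 (cv2) and the standard library are available. Lean on these libraries where they do the work, as an engineer would, in place of code of your own. Each camera call takes 0.05 s, during which the arm holds its last target. There are 200 camera calls.

## Task

Turn the pink printed cup from mouth-down to mouth-up and set it, right way up, into the square nest of the scan slide. Then let go of the cup, take the slide by its orange post and push it along the rods towards the white scan head until you feel the ball click into its notch; do not run past it. Finish while still gripping the post with the slide resting in the notch, and leave everything else on the bench where it is.

Things in the scene. Friction and masses are not known exactly. Their poses are not given: they have to be found in the camera images.
- cup: Pink printed square cup, 50 x 50 mm outside, 60 mm high, 3 mm walls, 4 mm base, 40 to 75 g, a 7 mm white band round its mouth end; starts mouth-down on the bench. Lies on its flat sides without rolling. Origin: centre of the mouth rim; z points from the mouth to the closed base (up at the start, down when mouth-up); x and y are square to the sides.
- stage: Black stage on two rods. Origin: centre of its nest floor, 45 mm above the bench. Nest: 56 x 56 mm inside, orange rim 4 mm thick, 7 mm high, sides along stage x and y. Moves only along its y, + towards the scan head; starts 75 to 175 mm short of the notch. Steady friction 1.5 N; stays where left. The notch, 11 mm wide, is under the nest centre.
- stage_post (a point): Top centre of the orange upright grip post on the stage, 95 mm above the bench. The post is 16 x 16 mm, sides parallel to the stage's x and y, stands 85 mm behind the nest centre (stage -y) and rises 50 mm above the nest floor; pinch its upper half from above.
- scanner: White scan head on a bracket clamped to the rail, fixed. Origin: on the rail's centre line at bench height, under the spring ball; axes as the stage's. The stage is in the notch when its origin is level with this one along y. The head, 45 x 64 x 55 mm, stands 70 to 115 mm to the +x side of that line, its top 115 mm above the bench.
- rail: Fixed slide base: aluminium plate 90 x 410 x 12 mm, black end blocks 40 mm high, two steel rods. Origin: centre of its underside; y along the rods. The stage's front ramp meets the ball 60 to 35 mm short of the notch (2 to 4 N more drag); from 5 mm short the ball draws the stage in; pushing it out again takes some 5 to 9 N.
- grey_cup: Bystander: grey square cup of the same size, standing mouth-up (50 x 50 x 60 mm). Origin: centre of its underside.
- glue: Bystander: white glue stick standing upright, 28 mm across, 95 mm high. Origin: centre of its underside.
- deburrer: Bystander: blue-handled deburring tool, 150 mm long, lying on the bench. Origin: near its middle, on the bench; it lies along its x axis.
- caliper: Bystander: digital caliper lying flat, 170 mm long along its y axis, up to 16 mm high. Origin: middle of its beam, on the bench.

How it is judged:
On the way, in this order (a step that is already met when the one before it is completed fails the run):
1. the cup stands mouth-up in the nest of the slide and the fingers have let go of it (x of cup in the frame of stage between -0.006 and 0.006 m and y of cup in the frame of stage between -0.006 and 0.006 m and z of cup in the frame of stage between 0.056 and 0.064 m and angle between cup's own z axis and vertical above 3.04 rad and contact force between the fingers and cup below 0.1 N), for 0.3 s.
2. the slide rests in the notch (y of stage in the frame of scanner between -0.0025 and 0.0025 m), for 0.3 s.
At the end, for the whole second after the job is handed in: The pink cup stands mouth-up in the nest (centred within 6 mm, seated on the nest floor within 4 mm, within about 0.1 rad of upright), untouched by the fingers; the stage is within 2.5 mm of the notch and at rest; the fingers still grip the stage with more than 1 N (all of step 1 and all of step 2 and linear speed of stage below 0.01 m/s and contact force between the fingers and stage above 1 N); the arm keeps its last pose, push and grip.
It fails at once if the slide runs more than 10 mm past the notch (y of stage in the frame of scanner above 0.01 m).
It fails at once if the grey cup, glue stick, deburring tool or caliper is shifted by more than 25 mm (distance of any of grey_cup, glue, deburrer, caliper from where it was at the start of the episode above 0.025 m).
It also fails if it takes over 69 s, if anything falls off the work surface, if the arm or the gripper's body presses on something with over 40 N, if the wrist force passes 120 N, or if a joint passes its speed limit or range.

## Working session

There is one attempt and no reset: what is moved stays moved. The work goes in short steps, Python scripts to look and compute and a shell command to move; the robot and the scene stay as the last step left them, time stands still between calls to the robot, and variables do not carry over. Pictures are saved under pics/ and viewed, at most 10 in all, crops included, and the job is handed in when it is done.

```bash
ls; mkdir -p pics
cat > h.py <<'E'
import numpy as np,cv2
from bench import monitor,cams,ticket,r
def shot(n):
    c=cams.camera(n); return c
def cloud(c):
    h,w=c['z_map'].shape; f=h/2/np.tan(np.radians(c['vfov'])/2)
    K=np.array([[f,0,c['cx']],[0,f,c['cy']],[0,0,1]]); u,v=np.meshgrid(np.arange(w),np.arange(h))
    p=cv2.undistortPoints(np.stack([u,v],-1).reshape(-1,1,2).astype(float),K,np.array([c['k1'],0,0,0,0.])).reshape(h,w,2)
    z=c['z_map']; P=np.stack([p[...,0]*z,-p[...,1]*z,-z],-1)
    W=P@c['T'][:3,:3].T+c['T'][:3,3]; W[z==0]=np.nan
    return W
E
python3 - <<'E'
from h import *
print(monitor.read_state(),r.tcp_to_grasp)
for n in('top','scene'):
    c=shot(n); cv2.imwrite(f'pics/{n}0.png',c['pixels']); np.savez(f'{n}0.npz',W=cloud(c),p=c['pixels']); print(n,c['k1'],c['vfov'],c['T'])
E
```

```text
pics
{'time': 0.0, 'joint_positions': array([-1.32858628,  0.33286886, -0.06470773,  1.46098234,  0.0216091 ,
        1.34991073, -0.08850709]), 'joint_vel': array([ 2.21682478e-04,  4.88076721e-05, -4.38462000e-04,  1.31040181e-04,
        1.43450552e-03,  5.43864177e-06, -5.67640095e-04]), 'joint_torque': array([ 6.19342482e-04, -6.23268914e+01,  2.48723407e-02, -3.89889443e+01,
       -6.13184203e-02,  4.00014070e-02,  1.73604603e-04]), 'ee_pos': array([0.16346589, 0.60276425, 0.18593631]), 'eef_rot': array([ 1.32006529e-01,  9.91248573e-01, -7.34294391e-04, -5.89870532e-05]), 'ft_force': array([-0.35521284,  0.33739966, -0.33771156]), 'torque': array([-0.01437238, -0.01292057,  0.0048083 ]), 'grip_force': 0.0, 'width': 0.08716021803690228} 0.0187
top 0.011606303708194706 48.63922672153954 [[-0.003376    0.97875317 -0.20501424  0.27655589]
 [-0.99997573 -0.00205481  0.00665692 -0.01369167]
 [ 0.00609422  0.20503173  0.97873635  1.23535824]
 [ 0.          0.          0.          1.        ]]
scene -0.08089642798858634 46.399954704470424 [[-0.67914941 -0.63685194  0.36493244  0.93894074]
 [ 0.73399765 -0.58798695  0.33988056  0.33726037]
 [-0.00187808  0.49868924  0.86677882  0.9994657 ]
 [ 0.          0.          0.          1.        ]]
```

View pics/top0.png

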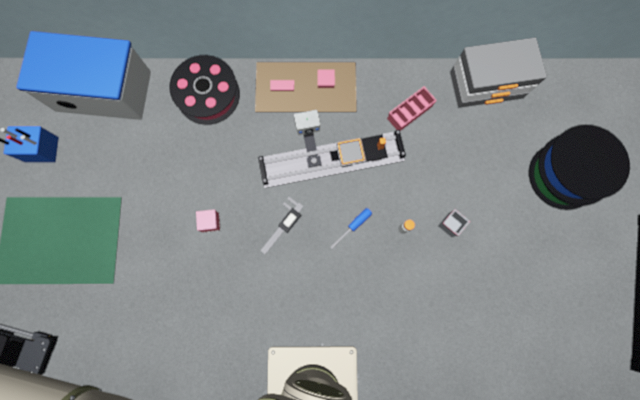

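View pics/scene0.png

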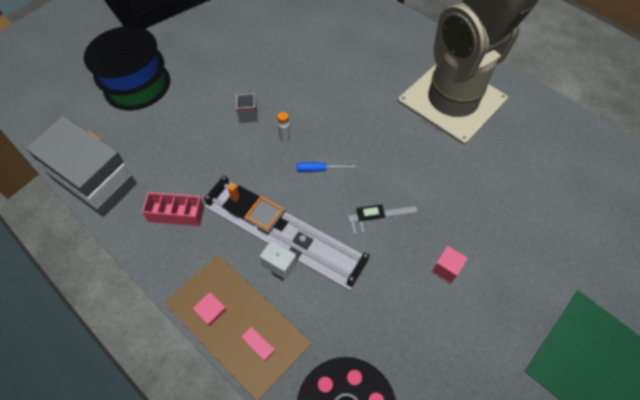

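The top picture shows the cup at about (207,220), the nest at (350,152), the post at (382,143), the scan head at (307,121) and the ball at about (315,160). The bystanders are the caliper (285,225), deburrer (352,228), glue stick (408,226) and grey cup (455,223). Next I measure these.

```bash
cat >> h.py <<'E'
def rect(P):
    (c,s,a)=cv2.minAreaRect((P[:,:2]*1000).astype(np.float32)); return np.round(c,1),np.round(s,1),round(a,1),np.round(np.nanmedian(P[:,2])*1000,1),len(P)
def cols(W,p):
    hsv=cv2.cvtColor(p,cv2.COLOR_BGR2HSV); return hsv
E
python3 - <<'E'
from h import *
for n,cup,nest,post,head in(('top',(207,220),(350,152),(382,143),(307,121)),('scene',(450,265),(265,212),(234,190),(280,258))):
    d=np.load(n+'0.npz');W=d['W'];hsv=cv2.cvtColor(d['p'],cv2.COLOR_BGR2HSV);H,S,V=[hsv[...,i].astype(int) for i in range(3)]
    v,u=np.mgrid[:400,:640]
    near=lambda q,k:(abs(u-q[0])<k)&(abs(v-q[1])<k)
    pink=(H>155)&(S>60)&near(cup,25)
    org=(H>5)&(H<22)&(S>130)
    m=pink&(W[...,2]>.052)&(W[...,2]<.07);print(n,'cup top',rect(W[m]), 'all pink', rect(W[pink&(W[...,2]>.01)]))
    m=org&near(nest,24)&(W[...,2]>.040)&(W[...,2]<.06);print('rim',rect(W[m]))
    m=org&near(post,14)&(W[...,2]>.085);print('post',rect(W[m]),W[m].mean(0))
    m=near(head,22)&(W[...,2]>.105)&(W[...,2]<.125);print('head',rect(W[m]))
    for nm,lo,hi in (('blocks',.034,.046),('plate',.006,.018)):
        pass
    m=(V<60)&near(nest,120)&(W[...,2]>.034)&(W[...,2]<.048); 
    k,l,st,ce=cv2.connectedComponentsWithStats(m.astype(np.uint8))
    for i in range(1,k):
        if st[i,4]>15: print('dark',ce[i].round(),rect(W[l==i]))
E
```

```text
top cup top (array([420.6, 278. ]), array([ 1.1, 45.1]), 7.4, np.float64(56.2), 11) all pink (array([434.8, 267.8]), array([33.2, 66.2]), 53.5, np.float64(35.5), 93)
rim (array([0., 0.]), array([0., 0.]), 0.0, np.float64(nan), 0)
post (array([ 653.8, -189.7]), array([17., 13.]), 9.3, np.float64(93.4), 34) [ 0.65300017 -0.18935256  0.0931926 ]
head (array([707.2,  13.8]), array([45.1, 63.8]), 11.8, np.float64(114.1), 392)
dark [399. 142.] (array([ 670.3, -245.9]), array([58.1, 13.5]), 12.1, np.float64(39.2), 83)
dark [373. 148.] (array([ 651.1, -175.2]), array([66.9, 55.5]), 12.2, np.float64(41.4), 355)
dark [334. 155.] (array([629.8, -62.5]), array([22.8, 18.1]), 14.4, np.float64(39.5), 50)
scene cup top (array([446.9, 285.8]), array([51.8, 50.8]), 6.0, np.float64(59.3), 513) all pink (array([447. , 285.6]), array([52. , 50.8]), 6.7, np.float64(58.3), 709)
rim (array([ 638.6, -109.6]), array([67.6, 72.3]), 11.1, np.float64(50.0), 202)
post (array([ 657.2, -188.6]), array([15.3, 15.5]), 11.5, np.float64(92.7), 48) [ 0.65714487 -0.18741231  0.09256061]
head (array([708.9,  15.1]), array([46. , 64.9]), 12.0, np.float64(114.6), 657)
dark [216. 189.] (array([ 669.3, -245.9]), array([78.9, 16.1]), 11.3, np.float64(38.7), 152)
dark [241. 202.] (array([ 653.2, -172.6]), array([71.2, 59.5]), 10.7, np.float64(41.1), 538)
dark [280. 224.] (array([630.4, -61.6]), array([26.5, 21.9]), 10.9, np.float64(38.9), 86)
dark [358. 268.] (array([591.9, 141.8]), array([76.2, 12.6]), 11.4, np.float64(39.4), 159)
  return np.nanmean(a, axis, out=out, keepdims=keepdims)
```

```bash
cat >> h.py <<'E'
from scipy.spatial.transform import Rotation as Ro
def goalR(yaw,tilt):
    "closing line at yaw (deg), tool down then tilted (deg) about it; tilt<0 points the tool to -cupY"
    a=np.radians(yaw); cx=np.array([np.cos(a),np.sin(a),0]); t=np.radians(tilt); cy=np.array([-cx[1],cx[0],0])
    z=np.sin(t)*cy+np.array([0,0,-np.cos(t)])
    return cx,z
def plan(grasp,yaw,tilt,back=0,n=None):
    s=monitor.read_state(); Rc=Ro.from_quat(s['eef_rot']).as_matrix(); cx,z=goalR(yaw,tilt)
    if Rc[:,1]@cx<0: cx=-cx
    Rg=np.stack([np.cross(cx,z),cx,z],1); w=np.degrees(Ro.from_matrix(Rg@Rc.T).as_rotvec())/5
    d=(np.array(grasp)+z*(r.tcp_to_grasp-back)-s['ee_pos'])/.025
    k=n or int(np.ceil(max(abs(d).max(),abs(w).max(),.01)))
    print('shift',d.round(2),'turn',w.round(2),'rows',k,'each',(d/k).round(3),(w/k).round(3)); print('t',s['time'],'q',s['joint_positions'].round(2),'F',s['ft_force'].round(1),s['width'],s['grip_force'])
E
python3 -c "
from h import *
plan((.447,.286,.03),6.3,-45,.1)"
```

```text
shift [ 11.09 -10.39  -3.94] turn [ -7.23  -6.21 -12.95] rows 13 each [ 0.853 -0.799 -0.303] [-0.556 -0.478 -0.997]
t 0.1 q [-1.33  0.33 -0.06  1.46  0.02  1.35 -0.09] F [ 0.4  0.2 -0.5] 0.0868253486518299 0.0
```

```bash
A='[[0.7,-0.65,-0.2],[-0.45,-0.39,-0.8]]'; python3 -m crank '{"steps":[[[0.7,-0.65,-0.1],[-0.45,-0.39,-0.8]],[[0.7,-0.65,-0.1],[-0.45,-0.39,-0.8]],[[0.7,-0.65,-0.1],[-0.45,-0.39,-0.8]],[[0.7,-0.65,-0.1],[-0.45,-0.39,-0.8]],[[0.7,-0.65,-0.1],[-0.45,-0.39,-0.8]],[[0.7,-0.65,-0.1],[-0.45,-0.39,-0.8]],[[0.7,-0.65,-0.1],[-0.45,-0.39,-0.8]],[[0.7,-0.65,-0.1],[-0.45,-0.39,-0.8]]]}' 87 20
python3 -m crank '{"steps":[[[0.7,-0.65,-0.1],[-0.45,-0.39,-0.8]],[[0.7,-0.65,-0.1],[-0.45,-0.39,-0.8]],[[0.7,-0.65,-0.1],[-0.45,-0.39,-0.8]],[[0.7,-0.65,-0.1],[-0.45,-0.39,-0.8]],[[0.7,-0.65,-0.1],[-0.45,-0.39,-0.8]],[[0.7,-0.65,-0.1],[-0.45,-0.39,-0.8]],[[0,0,0],[0,0,0]]]}'
python3 -c "
from h import *
plan((.447,.286,.03),6.3,-45,.1)
c=shot('wrist');cv2.imwrite('pics/w1.png',c['pixels']);W=cloud(c);p=c['pixels'];hsv=cv2.cvtColor(p,cv2.COLOR_BGR2HSV)
m=(hsv[...,0]>155)&(hsv[...,1]>60)&(W[...,2]>.055)&(W[...,2]<.066)&(abs(W[...,0]-.447)<.06)&(abs(W[...,1]-.286)<.06)
print(rect(W[m]) if m.sum() else 0)"
```

```text
time: 0.77
ee_pos: [0.3039, 0.4725, 0.1666]
eef_rot: [0.397, 0.895, -0.136, 0.154]
ft_force: [0.8, -0.4, 0.4]
width: 0.0868
grip_force: 0.0
time: 1.35
ee_pos: [0.4116, 0.3715, 0.1501]
eef_rot: [0.566, 0.749, -0.23, 0.258]
ft_force: [0.7, -0.3, -0.0]
width: 0.087
grip_force: 0.0
shift [ 1.16 -1.13 -2.51] turn [-0.81 -0.75 -1.66] rows 3 each [ 0.388 -0.378 -0.835] [-0.27  -0.25  -0.554]
t 1.35 q [-1.28  0.63  0.27  1.34  0.3   1.73 -0.78] F [ 0.7 -0.3 -0. ] 0.08700685090706434 0.0
(array([447.2, 284.6]), array([49.3, 52.3]), 6.6, np.float64(59.3), 1591)
```

View pics/w1.png

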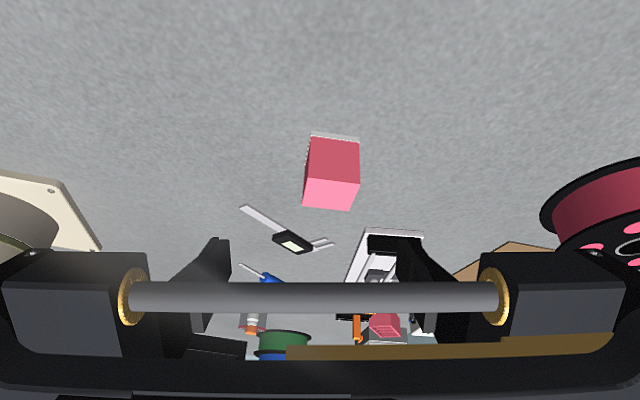

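The wrist view shows the cup at about (332,170), white band on the bench, centred between the fingers; its depth fix gives (447,285), yaw 6.5°. Now I align, then go in along the tool axis.

```bash
python3 -m crank '{"steps":[[[0.4,-0.38,-0.8],[-0.27,-0.25,-0.55]],[[0.4,-0.38,-0.8],[-0.27,-0.25,-0.55]],[[0.4,-0.38,-0.8],[-0.27,-0.25,-0.55]],[[0,0,0],[0,0,0]],[[0,0,0],[0,0,0]]]}'
python3 -c "
from h import *
plan((.447,.285,.03),6.5,-45,.1)
plan((.447,.285,.03),6.5,-45,.0)
c=shot('wrist');print(c['T'][:3,3],-c['T'][:3,2], monitor.read_state()['ee_pos'])"
```

```text
time: 1.82
ee_pos: [0.438, 0.3469, 0.0908]
eef_rot: [0.613, 0.693, -0.253, 0.283]
ft_force: [-0.1, 1.6, 1.2]
width: 0.087
grip_force: 0.0
shift [ 0.1  -0.19 -0.13] turn [-0.07 -0.06 -0.09] rows 1 each [ 0.101 -0.192 -0.134] [-0.066 -0.055 -0.088]
t 1.8167 q [-1.25  0.76  0.31  1.32  0.29  1.69 -0.89] F [-0.1  1.6  1.2] 0.08695036606251484 0.0
shift [ 0.42 -3.   -2.96] turn [-0.07 -0.06 -0.09] rows 4 each [ 0.105 -0.751 -0.741] [-0.017 -0.014 -0.022]
t 1.8167 q [-1.25  0.76  0.31  1.32  0.29  1.69 -0.89] F [-0.1  1.6  1.2] 0.08695036606251484 0.0
[0.41561436 0.5411447  0.17535114] [ 0.10446129 -0.87173072 -0.47872058] [0.43795385 0.34814071 0.09204268]
```

```bash
python3 -m crank '{"steps":[[[0.07,-0.5,-0.49],[-0.01,-0.01,-0.02]],[[0.07,-0.5,-0.49],[-0.01,-0.01,-0.02]],[[0.07,-0.5,-0.49],[-0.01,-0.01,-0.02]],[[0.07,-0.5,-0.49],[-0.01,-0.01,-0.02]],[[0.07,-0.5,-0.49],[0,0,0]],[[0.07,-0.5,-0.49],[0,0,0]],[[0,0,0],[0,0,0]],[[0,0,0],[0,0,0]]]}'
python3 -c "
from h import *
plan((.447,.285,.03),6.5,-45,.0)"
python3 -m crank '{"steps":[[[0,0,0],[0,0,0]],[[0,0,0],[0,0,0]],[[0,0,0],[0,0,0]],[[0,0,0],[0,0,0]],[[0,0,0],[0,0,0]],[[0,0,0],[0,0,0]],[[0,0,0],[0,0,0]],[[0,0,0],[0,0,0]]]}' 40 20
```

```text
time: 2.53
ee_pos: [0.4487, 0.2736, 0.0195]
eef_rot: [0.616, 0.69, -0.252, 0.284]
ft_force: [0.7, 1.2, -0.4]
width: 0.087
grip_force: 0.0
shift [-0.01 -0.07 -0.11] turn [-0.07  0.01 -0.01] rows 1 each [-0.01  -0.068 -0.108] [-0.07   0.008 -0.014]
t 2.5333 q [-1.21  0.74  0.31  1.52  0.31  1.49 -0.91] F [ 0.7  1.2 -0.4] 0.08697220309380228 0.0
time: 3.2
ee_pos: [0.449, 0.2723, 0.0183]
eef_rot: [0.616, 0.69, -0.253, 0.285]
ft_force: [0.3, 0.7, 2.1]
width: 0.0498
grip_force: 20.0
```

```bash
python3 -m crank '{"steps":[[[0,0,0.8],[0,0,0]],[[0,0,0.8],[0,0,0]],[[0,0,0.8],[0,0,0]],[[0,0,0.8],[0,0,0]],[[0,0,0.8],[0.45,0.05,0]],[[0,0,0],[0.9,0.1,0]],[[0,0,0],[0.9,0.1,0]],[[0,0,0],[0.9,0.1,0]],[[0,0,0],[0.9,0.1,0]],[[0,0,0],[0.9,0.1,0]]]}'
python3 -m crank '{"steps":[[[0,0,0],[0.9,0.1,0]],[[0,0,0],[0.9,0.1,0]],[[0,0,0],[0.9,0.1,0]],[[0,0,0],[0.9,0.1,0]],[[0,0,0],[0.9,0.1,0]],[[0,0,0],[0.9,0.1,0]],[[0,0,0],[0.9,0.1,0]],[[0,0,0],[0.9,0.1,0]]]}'
python3 -m crank '{"steps":[[[0,0,0],[0.9,0.1,0]],[[0,0,0],[0.9,0.1,0]],[[0,0,0],[0.9,0.1,0]],[[0,0,0],[0.9,0.1,0]],[[0,0,0],[0.9,0.1,0]],[[0,0,0],[0.9,0.1,0]],[[0,0,0],[0,0,0]],[[0,0,0],[0,0,0]]]}'
python3 -c "
from h import *
plan((.447,.285,.025),6.5,45,.0)"
```

```text
time: 4.03
ee_pos: [0.4492, 0.2725, 0.1187]
eef_rot: [0.657, 0.735, -0.112, 0.128]
ft_force: [-0.2, 0.2, -0.8]
width: 0.0498
grip_force: 20.0
time: 4.7
ee_pos: [0.4495, 0.272, 0.119]
eef_rot: [0.66, 0.737, 0.098, -0.106]
ft_force: [0.3, -0.3, -0.7]
width: 0.0502
grip_force: 20.0
time: 5.37
ee_pos: [0.449, 0.271, 0.1172]
eef_rot: [0.621, 0.691, 0.247, -0.275]
ft_force: [0.8, 0.8, 0.9]
width: 0.0498
grip_force: 20.0
shift [-0.14  1.09 -4.22] turn [0.33 0.04 0.07] rows 5 each [-0.028  0.217 -0.843] [0.065 0.007 0.015]
t 5.3667 q [-0.53  0.2   0.46  2.05 -0.95  1.17  0.55] F [0.8 0.8 0.9] 0.04977916826694277 19.99982848763466
```

```bash
python3 -m crank '{"steps":[[[-0.03,0.22,-0.8],[0.07,0.01,0.01]],[[-0.03,0.22,-0.8],[0.07,0.01,0.01]],[[-0.03,0.22,-0.8],[0.07,0.01,0.01]],[[-0.03,0.22,-0.8],[0.07,0.01,0.01]],[[-0.03,0.22,-0.7],[0.07,0.01,0.01]],[[0,0,-0.15],[0,0,0]],[[0,0,0],[0,0,0]],[[0,0,0],[0,0,0]]]}'
python3 -c "
from h import *
plan((.447,.285,.025),6.5,45,.0)"
```

```text
time: 6.03
ee_pos: [0.4457, 0.3002, 0.0181]
eef_rot: [0.614, 0.689, 0.257, -0.286]
ft_force: [-0.1, 0.2, 0.6]
width: 0.0497
grip_force: 20.0
shift [-0.01 -0.08 -0.25] turn [-0.05  0.02 -0.02] rows 1 each [-0.008 -0.081 -0.252] [-0.051  0.023 -0.015]
t 6.0333 q [-0.5   0.41  0.39  2.1  -1.17  1.08  0.8 ] F [-0.1  0.2  0.6] 0.04969512444207831 19.999886378645897
```

```bash
python3 -m crank '{"steps":[[[0,0,-0.1],[0,0,0]],[[0,0,-0.1],[0,0,0]],[[0,0,0],[0,0,0]]]}'
python3 -m crank '{"steps":[[[0,0,-0.06],[0,0,0]],[[0,0,0],[0,0,0]]]}'
python3 -m crank '{"steps":[[[0,0,0],[0,0,0]],[[0,0,0],[0,0,0]],[[0,0,0],[0,0,0]],[[0,0,0],[0,0,0]]]}' 80 20
python3 -c "
from h import *
plan((.447,.285,.025),6.5,45,.12)"
```

```text
time: 6.28
ee_pos: [0.4461, 0.2999, 0.0132]
eef_rot: [0.614, 0.689, 0.258, -0.286]
ft_force: [0.4, 0.9, 2.7]
width: 0.0497
grip_force: 20.0
time: 6.45
ee_pos: [0.4461, 0.3, 0.013]
eef_rot: [0.614, 0.689, 0.258, -0.287]
ft_force: [-5.8, -7.9, 18.9]
width: 0.0496
grip_force: 20.0
time: 6.78
ee_pos: [0.4454, 0.2997, 0.0105]
eef_rot: [0.614, 0.689, 0.257, -0.287]
ft_force: [-0.7, 0.4, -0.1]
width: 0.0693
grip_force: 0.0
shift [ 0.39 -3.44  3.44] turn [-0.06  0.01 -0.  ] rows 4 each [ 0.097 -0.859  0.861] [-0.014  0.004 -0.   ]
t 6.7833 q [-0.5   0.43  0.39  2.1  -1.18  1.07  0.81] F [-0.7  0.4 -0.1] 0.0692901164115461 0.0
```

```bash
python3 -m crank '{"steps":[[[0.07,-0.58,0.58],[0,0,0]],[[0.07,-0.58,0.58],[0,0,0]],[[0.07,-0.58,0.58],[0,0,0]],[[0.07,-0.58,0.58],[0,0,0]],[[0.07,-0.58,0.58],[0,0,0]],[[0.07,-0.58,0.58],[0,0,0]],[[0,0,0.8],[0,0,0]],[[0,0.1,0.8],[-0.9,-0.1,0]],[[0,0.3,0.8],[-0.9,-0.1,0]],[[0,0.3,0],[-0.9,-0.1,0]]]}' 87 20
python3 -m crank '{"steps":[[[0,0.3,0],[-0.9,-0.1,0]],[[0,0.3,0],[-0.9,-0.1,0]],[[0,0.3,0],[-0.9,-0.1,0]],[[0,0.3,0],[-0.9,-0.1,0]],[[0,0.3,0],[-0.9,-0.1,0]],[[0,0.3,0],[-0.9,-0.1,0]],[[0,0.3,0],[-0.9,-0.1,0]],[[0,0.3,0],[-0.9,-0.1,0]],[[0,0.3,0],[-0.9,-0.1,0]]]}'
python3 -m crank '{"steps":[[[0,0.3,0],[-0.9,-0.1,0]],[[0,0.3,0],[-0.9,-0.1,0]],[[0,0.3,0],[-0.9,-0.1,0]],[[0,0.3,0],[-0.9,-0.1,0]],[[0,0.3,0],[-0.9,-0.1,0]],[[0,0.3,0],[-0.9,-0.1,0]],[[0,0.3,0],[-0.9,-0.1,0]],[[0,0.3,0],[-0.9,-0.1,0]],[[0,0,0],[0,0,0]],[[0,0,0],[0,0,0]]]}'
cat > look.py <<'E'
from h import *
import sys
n=sys.argv[1]
for cam in ('wrist','scene'):
    c=shot(cam);cv2.imwrite(f'pics/{cam}{n}.png',c['pixels']);W=cloud(c);hsv=cv2.cvtColor(c['pixels'],cv2.COLOR_BGR2HSV)
    b=(abs(W[...,0]-.447)<.07)&(abs(W[...,1]-.286)<.08)
    m=b&(hsv[...,0]>155)&(hsv[...,1]>60)&(W[...,2]>.03)
    if m.sum()>5: print(cam,'pink top',rect(W[m]))
    m=b&(W[...,2]>.035)&(W[...,2]<.06)
    if m.sum()>5: print(cam,'all top',rect(W[m]))
E
python3 look.py 2; python3 -c "
from h import *
plan((.447,.291,.025),6.5,-45,.1)"
```

```text
time: 7.62
ee_pos: [0.4586, 0.2297, 0.1617]
eef_rot: [0.641, 0.717, 0.184, -0.2]
ft_force: [0.3, 1.3, -0.7]
width: 0.0871
grip_force: 0.0
time: 8.37
ee_pos: [0.456, 0.2983, 0.1581]
eef_rot: [0.664, 0.744, -0.054, 0.06]
ft_force: [0.1, -0.2, 0.2]
width: 0.0869
grip_force: 0.0
time: 9.2
ee_pos: [0.4549, 0.3584, 0.1552]
eef_rot: [0.613, 0.689, -0.259, 0.286]
ft_force: [0.4, -0.8, 1.1]
width: 0.0868
grip_force: 0.0
wrist pink top (array([448.6, 288.5]), array([49.9, 62.6]), 6.9, np.float64(49.2), 1920)
wrist all top (array([448.6, 288.6]), array([50.3, 62.7]), 7.4, np.float64(49.2), 2224)
scene pink top (array([448.2, 285.5]), array([53.5, 52.9]), 7.9, np.float64(48.8), 591)
scene all top (array([447.4, 289. ]), array([53.5, 59.7]), 6.5, np.float64(48.9), 647)
shift [-0.64 -0.36 -3.03] turn [ 0.04 -0.02  0.03] rows 4 each [-0.16  -0.089 -0.757] [ 0.01  -0.004  0.007]
t 9.3 q [-1.2   0.74  0.28  1.2   0.33  1.83 -0.84] F [ 0.4 -1.1 -0.2] 0.08683371077125876 0.0
```

View pics/wrist2.png

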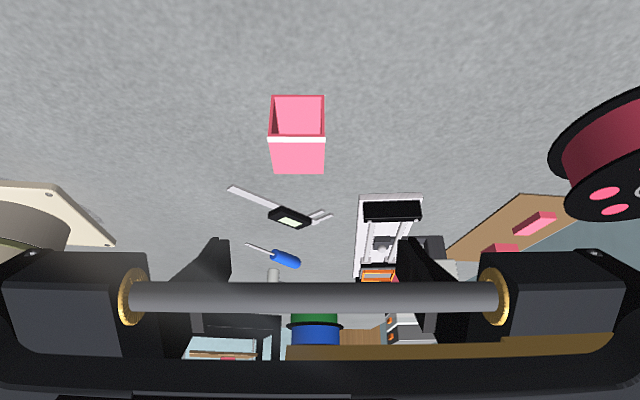

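The wrist view shows the cup lying on its side at about (298,135), mouth facing +y, top at 49 mm as expected. I take the second grasp 6 mm towards the mouth.

```bash
python3 -m crank '{"steps":[[[-0.15,-0.04,-0.76],[0.01,0,0]],[[-0.15,-0.04,-0.76],[0.01,0,0]],[[-0.15,-0.04,-0.76],[0.01,0,0]],[[-0.15,-0.04,-0.76],[0,0,0.05]],[[0.07,-0.56,-0.54],[0,0,0]],[[0.07,-0.56,-0.54],[0,0,0]],[[0.07,-0.56,-0.54],[0,0,0]],[[0.07,-0.56,-0.54],[0,0,0]],[[0,0,0],[0,0,0]]]}'
python3 -c "
from h import *
plan((.448,.295,.026),6.9,-45,.0)"
```

```text
time: 10.05
ee_pos: [0.4485, 0.2933, 0.0276]
eef_rot: [0.615, 0.689, -0.257, 0.286]
ft_force: [-0.2, -1.3, -0.1]
width: 0.0868
grip_force: 0.0
shift [ 0.04 -0.46 -0.59] turn [ 0.04 -0.03  0.1 ] rows 1 each [ 0.043 -0.458 -0.594] [ 0.04  -0.027  0.101]
t 10.05 q [-1.18  0.76  0.26  1.46  0.32  1.55 -0.93] F [-0.2 -1.3 -0.1] 0.08678098624700636 0.0
```

```bash
python3 -m crank '{"steps":[[[0.02,-0.23,-0.3],[0.02,-0.01,0.05]],[[0.02,-0.23,-0.29],[0.02,-0.01,0.05]],[[0,0,0],[0,0,0]],[[0,0,0],[0,0,0]]]}'
python3 -m crank '{"steps":[[[0,0,0],[0,0,0]],[[0,0,0],[0,0,0]],[[0,0,0],[0,0,0]],[[0,0,0],[0,0,0]],[[0,0,0],[0,0,0]],[[0,0,0],[0,0,0]],[[0,0,0],[0,0,0]],[[0,0,0],[0,0,0]]]}' 40 20
python3 -m crank '{"steps":[[[0,0,0.8],[0,0,0]],[[0,0,0.8],[0,0,0]],[[0,0,0.8],[0,0,0]],[[0,0,0.8],[0,0,0]],[[0,0,0.8],[0,0,0]],[[0,0,0.8],[0,0,0]],[[0,0,0],[0,0,0]],[[0,0,0],[0,0,0]]]}'
python3 - <<'E'
from h import *
print(monitor.read_state()['ee_pos'])
d=np.load('scene0.npz');W=d['W'];hsv=cv2.cvtColor(d['p'],cv2.COLOR_BGR2HSV).astype(int)
for n in('top','scene'):
    d=np.load(n+'0.npz');W=d['W'];hsv=cv2.cvtColor(d['p'],cv2.COLOR_BGR2HSV).astype(int)
    box=(abs(W[...,0]-.639)<.06)&(abs(W[...,1]+.108)<.055)
    m=box&(hsv[...,0]>4)&(hsv[...,0]<26)&(hsv[...,1]>60)&(W[...,2]>.04)
    a=np.radians(11.4);x=np.array([np.cos(a),np.sin(a)]);y=np.array([-x[1],x[0]])
    P=W[m];X=P[:,:2]@x;Y=P[:,:2]@y
    for nm,Q in(('x',X),('y',Y)): print(n,nm,len(Q),np.percentile(Q,[1,3,97,99]).round(4))
    c=np.percentile(X,[2,98]).mean()*x+np.percentile(Y,[2,98]).mean()*y;print(c,rect(P))
    # nest floor interior
    m=box&(hsv[...,1]<60)&(W[...,2]>.040)&(W[...,2]<.0495);print('floor',rect(W[m]))
    Pp=W[(abs(W[...,0]-.656)<.02)&(abs(W[...,1]+.189)<.02)&(W[...,2]>.085)];print('post',rect(Pp))
plan((.637,-.107,.15),11.4,45,0)
E
```

```text
time: 10.38
ee_pos: [0.4488, 0.2865, 0.0131]
eef_rot: [0.611, 0.693, -0.253, 0.286]
ft_force: [0.6, -0.3, 0.3]
width: 0.0871
grip_force: 0.0
time: 11.05
ee_pos: [0.4488, 0.2863, 0.0128]
eef_rot: [0.611, 0.693, -0.253, 0.286]
ft_force: [-0.0, 0.8, 0.3]
width: 0.0499
grip_force: 20.0
time: 11.72
ee_pos: [0.4491, 0.2867, 0.1334]
eef_rot: [0.612, 0.693, -0.252, 0.286]
ft_force: [-0.2, -0.6, -0.6]
width: 0.0496
grip_force: 20.0
[0.44913137 0.28665222 0.13335395]
top x 169 [0.5719 0.5722 0.6384 0.6398]
top y 169 [-0.2674 -0.2667 -0.1997 -0.1995]
[ 0.63976803 -0.10910617] (array([ 640.2, -109. ]), array([68.3, 68.2]), 11.2, np.float64(49.8), 169)
floor (array([ 637.9, -109.2]), array([ 72. , 119.1]), 10.1, np.float64(44.0), 578)
post (array([ 654. , -190.9]), array([17.2, 15.9]), 6.6, np.float64(93.7), 40)
scene x 335 [0.5723 0.5754 0.6384 0.6387]
scene y 335 [-0.2711 -0.2699 -0.1977 -0.1975]
[ 0.64095927 -0.10962317] (array([ 639.1, -110. ]), array([68.6, 75.5]), 11.3, np.float64(48.3), 335)
floor (array([ 641.1, -109.9]), array([ 71.4, 118.7]), 10.9, np.float64(43.2), 676)
post (array([ 657.3, -189.1]), array([15.2, 16.7]), 10.0, np.float64(92.7), 52)
shift [  7.41 -15.23   0.14] turn [17.73  2.91  0.67] rows 18 each [ 0.412 -0.846  0.008] [0.985 0.161 0.037]
t 11.7167 q [-1.2   0.62  0.29  1.44  0.36  1.68 -0.85] F [-0.2 -0.6 -0.6] 0.04962079436571029 19.98675137758255
```

```bash
python3 -m crank '{"steps":[[[0.3,-0.62,0.2],[0.74,0.12,0.03]],[[0.3,-0.62,0.2],[0.74,0.12,0.03]],[[0.3,-0.62,0.2],[0.74,0.12,0.03]],[[0.3,-0.62,0.2],[0.74,0.12,0.03]],[[0.3,-0.62,0.2],[0.74,0.12,0.03]],[[0.3,-0.62,0.2],[0.74,0.12,0.03]],[[0.3,-0.62,0],[0.74,0.12,0.03]],[[0.3,-0.62,0],[0.74,0.12,0.03]]]}'
python3 -m crank '{"steps":[[[0.3,-0.62,0],[0.74,0.12,0.03]],[[0.3,-0.62,0],[0.74,0.12,0.03]],[[0.3,-0.62,0],[0.74,0.12,0.03]],[[0.3,-0.62,0],[0.74,0.12,0.03]],[[0.3,-0.62,0],[0.74,0.12,0.03]],[[0.3,-0.62,0],[0.74,0.12,0.03]],[[0.3,-0.62,0],[0.74,0.12,0.03]],[[0.3,-0.62,0],[0.74,0.12,0.03]]]}'
python3 -m crank '{"steps":[[[0.3,-0.62,0],[0.74,0.12,0.03]],[[0.3,-0.62,0],[0.74,0.12,0.03]],[[0.3,-0.62,0],[0.74,0.12,0.03]],[[0.3,-0.62,0],[0.74,0.12,0.03]],[[0.3,-0.62,0],[0.74,0.12,0.03]],[[0.3,-0.62,0],[0.74,0.12,0.03]],[[0.3,-0.62,0],[0.74,0.12,0.03]],[[0.3,-0.62,0],[0.74,0.12,0.03]],[[0,0,0],[0,0,0]],[[0,0,0],[0,0,0]]]}'
python3 - <<'E'
from h import *
plan((.640,-.108,.13),11.4,45,0)
E
```

```text
time: 12.38
ee_pos: [0.5088, 0.1616, 0.1623]
eef_rot: [0.646, 0.753, -0.089, 0.093]
ft_force: [0.3, -0.2, -1.2]
width: 0.0492
grip_force: 20.0
time: 13.05
ee_pos: [0.5688, 0.0375, 0.1621]
eef_rot: [0.636, 0.76, 0.081, -0.105]
ft_force: [-0.7, -0.4, -0.4]
width: 0.0498
grip_force: 20.0
time: 13.88
ee_pos: [0.6279, -0.0878, 0.1589]
eef_rot: [0.586, 0.714, 0.243, -0.297]
ft_force: [0.8, -0.1, -0.1]
width: 0.0499
grip_force: 20.0
shift [ 0.38 -0.29 -1.69] turn [-0.02 -0.02  0.02] rows 2 each [ 0.189 -0.145 -0.843] [-0.008 -0.008  0.009]
t 13.8833 q [ 0.17  0.78  0.43  1.17 -0.86  1.83  0.81] F [ 0.8 -0.1 -0.1] 0.04994858179995906 19.983156323432922
```

Run:
```python
from h import *
s=monitor.read_state();R=Ro.from_quat(s['eef_rot']).as_matrix();g=s['ee_pos']-R[:,2]*r.tcp_to_grasp
print('grasp',g,'axes',R[:,1].round(3),R[:,2].round(3))
for n in('top','scene'):
    c=shot(n);W=cloud(c);np.savez(n+'3.npz',W=W,p=c['pixels']);cv2.imwrite(f'pics/{n}3.png',cv2.resize(c['pixels'][60:300,150:470],None,fx=2.4,fy=2.4,interpolation=cv2.INTER_CUBIC))
    b=(abs(W[...,0]-g[0])<.05)&(abs(W[...,1]-g[1])<.05)
    hsv=cv2.cvtColor(c['pixels'],cv2.COLOR_BGR2HSV).astype(int)
    zt=g[2]+.02
    m=b&(W[...,2]>zt-.006)&(W[...,2]<zt+.006)&(hsv[...,2]>110);print(n,'rim',rect(W[m]) if m.sum()>4 else m.sum(), zt)
    m=b&(hsv[...,0]>155)&(hsv[...,1]>60)&(W[...,2]>.08);print('pink',rect(W[m]) if m.sum()>4 else 0)
```

```text
grasp [ 0.63054693 -0.10078287  0.17210893] axes [ 0.981  0.196 -0.001] [-0.14   0.694 -0.706]
top rim (array([ 631.4, -100.6]), array([59.1, 63. ]), 88.2, np.float64(189.8), 126) 0.19210892820398742
pink (array([ 625.6, -100.1]), array([60.8, 51.4]), 9.3, np.float64(160.3), 494)
scene rim (array([631.3, -96.7]), array([54.2, 53.4]), 11.3, np.float64(190.9), 193) 0.19210892820398742
pink (array([634.6, -95.3]), array([61.5, 53.9]), 12.3, np.float64(167.9), 953)
```

View pics/scene3.png

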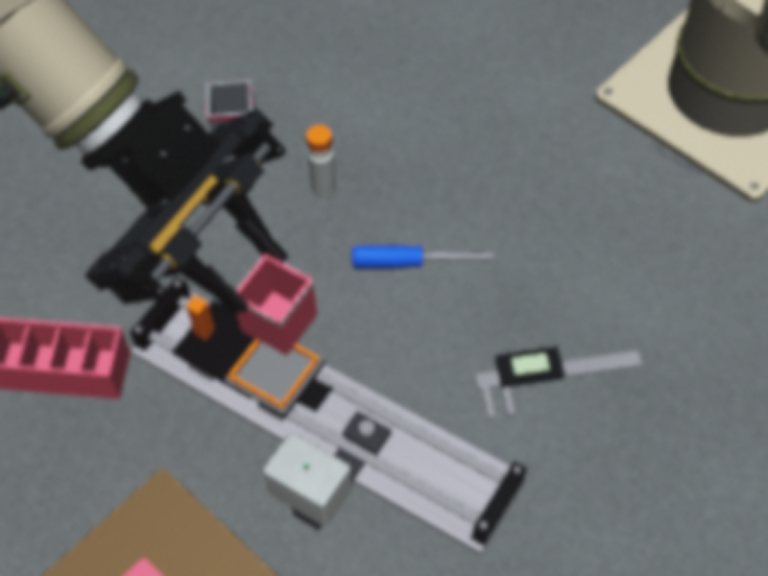

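The scene crop shows the cup mouth-up at about (275,300), held over the nest at (275,370). The post at (200,317) is clear of the gripper. I lower to just above the rim.

```bash
python3 -m crank '{"steps":[[[0.1,-0.09,-0.6],[0,0,0]],[[0.1,-0.09,-0.6],[0,0,0]],[[0.1,-0.09,-0.6],[0,0,0]],[[0.1,-0.09,-0.5],[0,0,0]],[[0,0,-0.4],[0,0,0]],[[0,0,0],[0,0,0]],[[0,0,0],[0,0,0]]]}'
python3 - <<'E'
from h import *
plan((.6402,-.1098,.0977),11.4,45,0)
s=monitor.read_state();R=Ro.from_quat(s['eef_rot']).as_matrix();print(s['ee_pos']-R[:,2]*r.tcp_to_grasp)
E
```

```text
time: 14.57
ee_pos: [0.6385, -0.0945, 0.0946]
eef_rot: [0.584, 0.716, 0.243, -0.296]
ft_force: [-0.1, -0.4, 0.1]
width: 0.0498
grip_force: 20.0
shift [-0.04 -0.09 -0.4 ] turn [-0.02  0.04 -0.03] rows 1 each [-0.036 -0.092 -0.404] [-0.017  0.036 -0.028]
t 14.5667 q [ 0.19  0.86  0.42  1.17 -0.87  1.77  0.86] F [-0.1 -0.4  0.1] 0.049834254815822696 19.983137547969818
[ 0.64108279 -0.1075184   0.10778102]
```

```bash
python3 -m crank '{"steps":[[[-0.04,-0.09,-0.2],[0,0,0]],[[0,0,-0.2],[0,0,0]],[[0,0,0],[0,0,0]],[[0,0,0],[0,0,0]]]}'
python3 - <<'E'
from h import *
s=monitor.read_state();R=Ro.from_quat(s['eef_rot']).as_matrix();print(s['ee_pos']-R[:,2]*r.tcp_to_grasp)
a=[cv2.resize(shot(n)['pixels'][sl],(400,400),interpolation=cv2.INTER_CUBIC) for n,sl in(('scene',np.s_[150:270,200:320]),('top',np.s_[90:210,290:410]))]
cv2.imwrite('pics/c4.png',np.hstack(a))
E
```

```text
time: 14.9
ee_pos: [0.6378, -0.097, 0.0853]
eef_rot: [0.584, 0.716, 0.244, -0.295]
ft_force: [-0.3, -0.3, -0.5]
width: 0.0498
grip_force: 20.0
[ 0.64033672 -0.11001348  0.09849684]
```

View pics/c4.png

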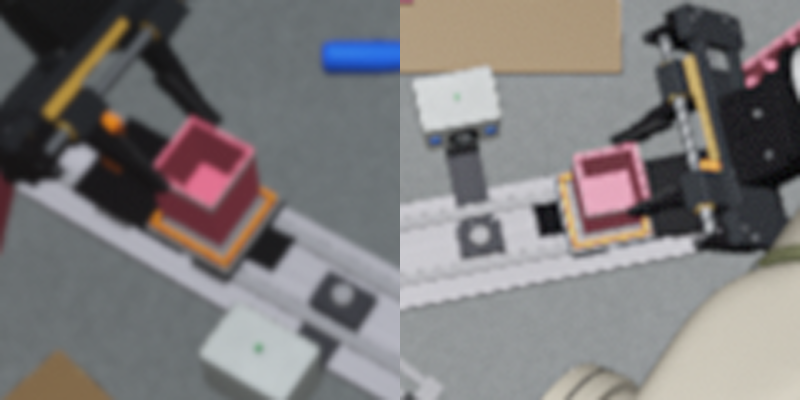

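The crops show the cup base just above the rim, all four rim sides around it. I lower slowly, watching the force.

```bash
python3 -m crank '{"steps":[[[0,0,-0.1],[0,0,0]],[[0,0,-0.1],[0,0,0]],[[0,0,0],[0,0,0]]]}' - 10
python3 -m crank '{"steps":[[[0,0,-0.1],[0,0,0]],[[0,0,0],[0,0,0]],[[0,0,0],[0,0,0]]]}'
python3 -c "
from h import *
s=monitor.read_state();R=Ro.from_quat(s['eef_rot']).as_matrix();print(s['ee_pos']-R[:,2]*r.tcp_to_grasp)"
```

```text
time: 15.25
ee_pos: [0.6376, -0.0969, 0.0797]
eef_rot: [0.584, 0.716, 0.244, -0.295]
ft_force: [0.7, 0.9, -1.2]
width: 0.0496
grip_force: 10.0
time: 15.5
ee_pos: [0.6377, -0.0969, 0.0776]
eef_rot: [0.584, 0.716, 0.244, -0.295]
ft_force: [-0.0, -0.4, -1.2]
width: 0.0498
grip_force: 10.0
[ 0.64030317 -0.10991847  0.09081617]
```

```bash
python3 -m crank '{"steps":[[[0,0,-0.08],[0,0,0]],[[0,0,0],[0,0,0]],[[0,0,0],[0,0,0]]]}'
python3 -m crank '{"steps":[[[0,0,-0.06],[0,0,0]],[[0,0,0],[0,0,0]],[[0,0,0],[0,0,0]]]}'
python3 -m crank '{"steps":[[[0,0,-0.06],[0,0,0]],[[0,0,0],[0,0,0]],[[0,0,0],[0,0,0]]]}'
```

```text
time: 15.75
ee_pos: [0.6378, -0.097, 0.0757]
eef_rot: [0.584, 0.716, 0.244, -0.295]
ft_force: [0.4, 0.6, -0.6]
width: 0.0497
grip_force: 10.0
time: 16.0
ee_pos: [0.6378, -0.097, 0.0742]
eef_rot: [0.584, 0.716, 0.244, -0.295]
ft_force: [0.1, -0.0, -1.9]
width: 0.0499
grip_force: 10.0
time: 16.25
ee_pos: [0.6377, -0.097, 0.0735]
eef_rot: [0.583, 0.716, 0.244, -0.295]
ft_force: [-2.0, -0.6, 4.9]
width: 0.0497
grip_force: 10.0
```

Contact came at the height expected for the nest floor, so I release and back out along the tool axis.

```bash
python3 -m crank '{"steps":[[[0,0,0],[0,0,0]],[[0,0,0],[0,0,0]],[[0,0,0],[0,0,0]],[[0,0,0],[0,0,0]],[[0,0,0],[0,0,0]]]}' 64 10
python3 -m crank '{"steps":[[[0.04,-0.2,0.25],[0,0,0]],[[0.08,-0.4,0.45],[0,0,0]],[[0.08,-0.4,0.45],[0,0,0]],[[0.08,-0.4,0.45],[0,0,0]],[[0.08,-0.4,0.45],[0,0,0]],[[0.08,-0.4,0.45],[0,0,0]],[[0.08,-0.4,0.45],[0,0,0]],[[0.08,-0.4,0.45],[0,0,0]],[[0,0,0.8],[0,0,0]],[[0,0,0.8],[0,0,0]]]}'
python3 - <<'E'
from h import *
for n in('scene','top'):
    c=shot(n);W=cloud(c);np.savez(n+'5.npz',W=W,p=c['pixels'])
    hsv=cv2.cvtColor(c['pixels'],cv2.COLOR_BGR2HSV).astype(int)
    b=(abs(W[...,0]-.640)<.05)&(abs(W[...,1]+.108)<.05)
    m=b&(W[...,2]>.099)&(W[...,2]<.112);print(n,'rim',rect(W[m]))
    m=b&(hsv[...,0]>4)&(hsv[...,0]<26)&(hsv[...,1]>60)&(W[...,2]>.04)&(W[...,2]<.06);print('orange',rect(W[m]))
    cv2.imwrite(f'pics/{n}5.png',cv2.resize(c['pixels'][80:280,160:460],None,fx=2.5,fy=2.5,interpolation=cv2.INTER_CUBIC))
plan((.656,-.190,.13),11.4,0,0)
E
```

```text
time: 16.67
ee_pos: [0.6378, -0.0969, 0.0726]
eef_rot: [0.584, 0.716, 0.244, -0.295]
ft_force: [0.7, 0.7, 1.0]
width: 0.0635
grip_force: 0.0
time: 17.5
ee_pos: [0.6524, -0.1727, 0.1986]
eef_rot: [0.584, 0.716, 0.243, -0.295]
ft_force: [0.7, 1.1, 0.7]
width: 0.0639
grip_force: 0.0
scene rim (array([ 640.5, -107.1]), array([53.3, 53.5]), 11.4, np.float64(103.2), 179)
orange (array([ 639. , -108.7]), array([69.1, 72.1]), 10.8, np.float64(48.9), 215)
top rim (array([ 638. , -108.7]), array([51.3, 51.3]), 12.0, np.float64(103.8), 113)
orange (array([ 639.3, -109. ]), array([67.3, 68.3]), 11.4, np.float64(49.6), 120)
shift [ 0.09 -0.7  -3.65] turn [-8.8  -1.68 -0.07] rows 9 each [ 0.011 -0.078 -0.405] [-0.978 -0.187 -0.008]
t 17.6 q [ 0.32  0.91  0.42  0.85 -0.88  2.01  0.75] F [-0.7  0.1  0.4] 0.06373218115988888 0.0
```

View pics/scene5.png

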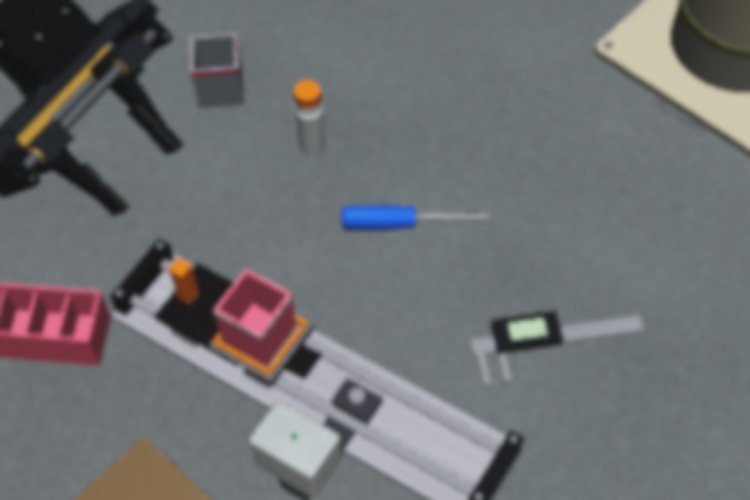

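The cup stands mouth-up in the nest, with its rim at about (255,300) in the crop and measured at 103.5 mm high, and the bystanders have not moved. Next I turn the tool upright over the post at (182,280).

```bash
python3 -m crank '{"steps":[[[0,-0.08,0],[-0.88,-0.17,0]],[[0,-0.08,0],[-0.88,-0.17,0]],[[0,-0.08,0],[-0.88,-0.17,0]],[[0,-0.08,0],[-0.88,-0.17,0]],[[0,-0.08,0],[-0.88,-0.17,0]],[[0,-0.08,0],[-0.88,-0.17,0]],[[0,-0.08,0],[-0.88,-0.17,0]],[[0,-0.08,0],[-0.88,-0.17,0]],[[0,-0.08,0],[-0.88,-0.17,0]],[[0,-0.08,0],[-0.88,-0.17,0]]]}' 50
python3 -m crank '{"steps":[[[0,0,-0.5],[0,0,0]],[[0,0,-0.5],[0,0,0]],[[0,0,-0.5],[0,0,0]],[[0,0,0],[0,0,0]],[[0,0,0],[0,0,0]]]}'
python3 - <<'E'
from h import *
plan((.6565,-.191,.082),11.4,0,0)
c=shot('wrist');cv2.imwrite('pics/wrist6.png',c['pixels']);W=cloud(c);hsv=cv2.cvtColor(c['pixels'],cv2.COLOR_BGR2HSV).astype(int)
m=(hsv[...,0]>4)&(hsv[...,0]<24)&(hsv[...,1]>120)&(abs(W[...,2]-.093)<.006)&(abs(W[...,0]-.656)<.03)&(abs(W[...,1]+.19)<.03)
print(rect(W[m]) if m.sum()>4 else m.sum())
E
```

```text
time: 18.43
ee_pos: [0.653, -0.1917, 0.1989]
eef_rot: [0.632, 0.775, -0.001, -0.001]
ft_force: [0.4, 0.9, -0.4]
width: 0.0497
grip_force: 0.0
time: 18.85
ee_pos: [0.6516, -0.1933, 0.1586]
eef_rot: [0.633, 0.774, -0.001, -0.004]
ft_force: [0.3, 0.1, -0.2]
width: 0.0498
grip_force: 0.0
shift [ 0.2   0.09 -3.81] turn [-0.04 -0.09 -0.  ] rows 4 each [ 0.049  0.023 -0.953] [-0.01  -0.022 -0.   ]
t 18.85 q [-0.23  0.54  0.66  1.36 -0.33  1.36  0.64] F [ 0.3  0.1 -0.2] 0.04976190014473578 0.0
(array([ 656.9, -190.4]), array([15.3, 15.7]), 11.2, np.float64(93.9), 324)
```

```bash
python3 -m crank '{"steps":[[[0.05,0.03,-0.6],[-0.01,-0.02,0]],[[0.05,0.03,-0.6],[-0.01,-0.02,0]],[[0.05,0.03,-0.6],[-0.01,-0.02,0]],[[0.05,0.03,-0.6],[-0.01,-0.02,0]],[[0,0,-0.6],[0,0,0]],[[0,0,-0.6],[0,0,0]],[[0,0,-0.2],[0,0,0]],[[0,0,0],[0,0,0]]]}'
python3 -m crank '{"steps":[[[0,0,0],[0,0,0]],[[0,0,0],[0,0,0]],[[0,0,0],[0,0,0]],[[0,0,0],[0,0,0]],[[0,0,0],[0,0,0]],[[0,0,0],[0,0,0]],[[0,0,0],[0,0,0]],[[0,0,0],[0,0,0]],[[0,0,0],[0,0,0]]]}' 5 40
python3 - <<'E'
from h import *
s=monitor.read_state();print(s['ee_pos'],s['ft_force'],s['width'],s['grip_force'])
# scanner: head centre, ball
a=np.radians(11.4);x=np.array([np.cos(a),np.sin(a)]);y=np.array([-x[1],x[0]])
for n in('scene','top'):
    d=np.load(n+'5.npz');W=d['W']
    m=(abs(W[...,0]-.708)<.05)&(abs(W[...,1]-.0145)<.05)&(W[...,2]>.105)&(W[...,2]<.125)
    P=W[m];q=rect(P);h=q[0]/1000
    print(n,'head',q,'stage coords',h@x,h@y,'nest y',np.array([.640,-.1085])@y,'post y',np.array([.6569,-.1904])@y, 'tcp y',s['ee_pos'][:2]@y)
    m=(abs(W[...,0]-.62)<.04)&(abs(W[...,1])<.04)&(W[...,2]>.02)&(W[...,2]<.06);print('ball-ish',rect(W[m]), rect(W[m])[0]/1000@y)
E
```

```text
time: 19.57
ee_pos: [0.6571, -0.1895, 0.0643]
eef_rot: [0.633, 0.774, -0.0, 0.0]
ft_force: [-0.6, 0.3, 0.1]
width: 0.0502
grip_force: 0.0
time: 20.32
ee_pos: [0.6578, -0.189, 0.0653]
eef_rot: [0.632, 0.775, 0.0, 0.001]
ft_force: [0.6, 0.4, -0.0]
width: 0.0066
grip_force: 0.0
[ 0.65778723 -0.18895142  0.0652576 ] [ 0.57737805  0.39818082 -0.01778647] 0.006559714346281315 0.0
scene head (array([709.2,  15.1]), array([45.2, 64.8]), 12.3, np.float64(114.6), 652) stage coords 0.69819294288145 -0.12537649106008827 nest y -0.23286012028909758 post y -0.31648473854302384 tcp y -0.3152401049156176
ball-ish (array([ 6.21e+02, -2.00e-01]), array([76.3, 79.8]), 0.3, np.float64(25.8), 480) -0.12294126261036169
top head (array([707.6,  13.7]), array([47.9, 63.9]), 11.2, np.float64(114.1), 391) stage coords 0.6963477887255244 -0.1264326189599521 nest y -0.23286012028909758 post y -0.31648473854302384 tcp y -0.3152401049156176
ball-ish (array([ 6.189e+02, -4.000e-01]), array([77. , 79.8]), 0.5, np.float64(26.1), 340) -0.12272223643048988
```

The fingers closed to 6.6 mm without touching anything. I look before going on.

Run:
```python
from h import *
c=shot('wrist');s=shot('scene')
cv2.imwrite('pics/c7.png',np.hstack([cv2.resize(c['pixels'],(480,300)),cv2.resize(s['pixels'][130:280,170:330],(320,300),interpolation=cv2.INTER_CUBIC)]))
for W,p in((cloud(c),c['pixels']),(cloud(s),s['pixels'])):
    hsv=cv2.cvtColor(p,cv2.COLOR_BGR2HSV).astype(int)
    m=(hsv[...,0]>4)&(hsv[...,0]<24)&(hsv[...,1]>120)&(W[...,2]>.085)&(W[...,2]<.1)&(abs(W[...,0]-.65)<.1)&(abs(W[...,1]+.15)<.13)
    print(rect(W[m]) if m.sum()>4 else m.sum())
```

```text
(array([ 656.5, -190.2]), array([15.1, 15.9]), 7.5, np.float64(93.7), 417)
(array([ 657.6, -180.5]), array([16.8,  5.8]), 13.1, np.float64(90.1), 15)
```

View pics/c7.png

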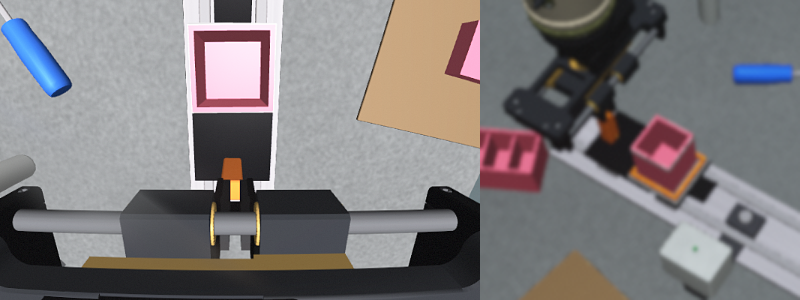

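Run:
```python
from h import *
st=monitor.read_state();print(st['width'],st['grip_force'],st['ee_pos'])
c=shot('wrist');s=shot('scene');print(c['T'][:3,3],-c['T'][:3,2])
cv2.imwrite('pics/c8.png',np.hstack([cv2.resize(c['pixels'][190:310,240:380],(440,400),interpolation=cv2.INTER_CUBIC),cv2.resize(s['pixels'][165:215,210:255],(360,400),interpolation=cv2.INTER_CUBIC)]))
W=cloud(c)
for v in range(200,300,8): print(v,[tuple((W[v,u]*1000).round().astype(int)) if not np.isnan(W[v,u,0]) else 0 for u in(300,308,316,324)],c['pixels'][v,310])
```

```text
0.005709188816399172 0.0 [ 0.65779642 -0.18897797  0.06526111]
[ 0.64240873 -0.11101646  0.26238561] [ 0.06022827 -0.28350161 -0.95707857]
200 [(np.int64(648), np.int64(-178), np.int64(41)), (np.int64(653), np.int64(-177), np.int64(41)), (np.int64(658), np.int64(-176), np.int64(40)), (np.int64(663), np.int64(-174), np.int64(42))] [48 43 46]
208 [(np.int64(649), np.int64(-183), np.int64(42)), (np.int64(654), np.int64(-183), np.int64(41)), (np.int64(659), np.int64(-181), np.int64(41)), (np.int64(665), np.int64(-180), np.int64(42))] [46 41 40]
216 [(np.int64(649), np.int64(-184), np.int64(54)), (np.int64(654), np.int64(-183), np.int64(55)), (np.int64(659), np.int64(-182), np.int64(54)), (np.int64(666), np.int64(-186), np.int64(41))] [ 41  89 169]
224 [(np.int64(650), np.int64(-184), np.int64(70)), (np.int64(655), np.int64(-183), np.int64(70)), (np.int64(659), np.int64(-182), np.int64(69)), (np.int64(667), np.int64(-192), np.int64(41))] [ 37  87 167]
232 [(np.int64(650), np.int64(-184), np.int64(83)), (np.int64(655), np.int64(-183), np.int64(83)), (np.int64(659), np.int64(-182), np.int64
[... 1043 characters left out ...]
.int64(20)), (np.int64(661), np.int64(-178), np.int64(135))] [21 20 19]
280 [(np.int64(652), np.int64(-181), np.int64(140)), (np.int64(658), np.int64(-197), np.int64(110)), (np.int64(672), np.int64(-241), np.int64(31)), (np.int64(661), np.int64(-179), np.int64(140))] [15 15 16]
288 [(np.int64(649), np.int64(-157), np.int64(186)), (np.int64(651), np.int64(-158), np.int64(185)), (np.int64(653), np.int64(-156), np.int64(186)), (np.int64(655), np.int64(-156), np.int64(186))] [109 105 103]
296 [(np.int64(649), np.int64(-159), np.int64(187)), (np.int64(651), np.int64(-158), np.int64(188)), (np.int64(653), np.int64(-158), np.int64(187)), (np.int64(655), np.int64(-158), np.int64(187))] [151 145 144]
```

View pics/c8.png

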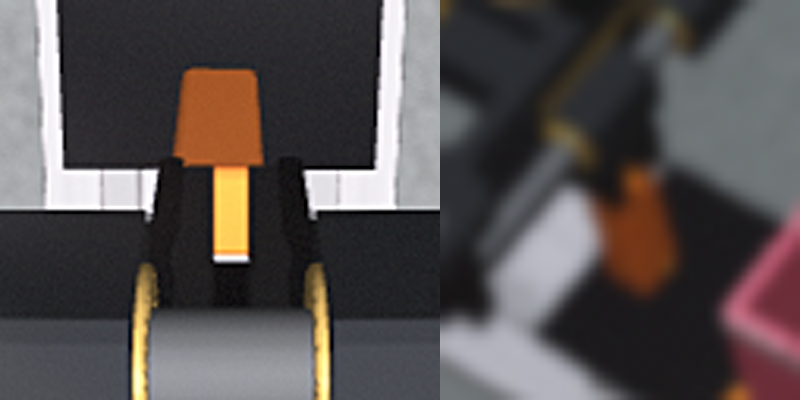

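The fingertips appear to end at about z = 95, above the post top, although the TCP reads 65. I open, lift clear and measure the real fingertip height.

```bash
python3 -m crank '{"steps":[[[0,0,0],[0,0,0]],[[0,0,0],[0,0,0]],[[0,0,0],[0,0,0]],[[0,0,0],[0,0,0]],[[0,0,0],[0,0,0]],[[0,0,0],[0,0,0]],[[0,0,0],[0,0,0]]]}' 50 20
python3 -m crank '{"steps":[[[0,0,0.8],[0,0,0]],[[0,0,0.8],[0,0,0]],[[0,0,0.8],[0,0,0]],[[0,0,0.8],[0,0,0]],[[0,0,0],[0,0,0]],[[0,0,0],[0,0,0]]]}'
python3 - <<'E'
from h import *
s=monitor.read_state();t=s['ee_pos'];print(t,s['width'])
a=np.radians(11.4);x=np.array([np.cos(a),np.sin(a)]);y=np.array([-x[1],x[0]])
for n in('wrist','scene','top'):
    c=shot(n);W=cloud(c);np.savez(n+'9.npz',W=W,p=c['pixels'])
    d=W[...,:2]-t[:2];X=d@x;Y=d@y
    m=(abs(X)<.07)&(abs(Y)<.03)&(W[...,2]>.1)&(W[...,2]<.26)
    print(n,m.sum())
    for z0 in np.arange(.1,.26,.01):
        k=m&(W[...,2]>z0)&(W[...,2]<z0+.01)
        if k.sum()>2: print(' z%.2f'%z0,k.sum(),'X',(np.percentile(X[k],[2,98])*1000).round(),'Y',(np.percentile(Y[k],[2,98])*1000).round(), 'n pos/neg',(k&(X>0)).sum(),(k&(X<0)).sum())
E
```

```text
time: 21.1
ee_pos: [0.6578, -0.189, 0.0653]
eef_rot: [0.632, 0.775, 0.0, 0.001]
ft_force: [0.4, 0.3, 0.2]
width: 0.044
grip_force: 0.0
time: 21.6
ee_pos: [0.6584, -0.1893, 0.1464]
eef_rot: [0.632, 0.775, 0.001, 0.002]
ft_force: [0.8, -0.8, -0.6]
width: 0.0499
grip_force: 0.0
[ 0.65841005 -0.18933905  0.14641876] 0.04986360441100085
wrist 5059
 z0.18 441 X [-32.  34.] Y [-9. 12.] n pos/neg 214 227
 z0.19 574 X [-32.  34.] Y [-6. 12.] n pos/neg 286 288
 z0.20 683 X [-33.  34.] Y [-1. 12.] n pos/neg 350 333
 z0.21 687 X [-35.  37.] Y [ 4. 12.] n pos/neg 334 353
 z0.22 608 X [-37.  38.] Y [-9. 12.] n pos/neg 303 305
 z0.23 855 X [-29.  31.] Y [-10.   4.] n pos/neg 433 422
 z0.24 532 X [-29.  31.] Y [-5. 12.] n pos/neg 258 274
 z0.25 679 X [-30.  31.] Y [ 4. 20.] n pos/neg 343 336
scene 188
 z0.17 4 X [-30.  23.] Y [ 2. 11.] n pos/neg 1 3
 z0.18 50 X [-33.  35.] Y [-8. 14.] n pos/neg 25 25
 z0.19 42 X [-32.  35.] Y [-4. 14.] n pos/neg 20 22
 z0.20 29 X [-32.  34.] Y [ 2. 14.] n pos/neg 7 22
 z0.21 18 X [-35. -25.] Y [-6. 14.] n pos/neg 0 18
 z0.22 17 X [-36. -24.] Y [-5. 14.] n pos/neg 0 17
 z0.23 13 X [-31. -25.] Y [-1.  8.] n pos/neg 0 13
 z0.24 8 X [-32. -29.] Y [ 8. 15.] n pos/neg 0 8
 z0.25 7 X [-31. -29.] Y [13. 21.] n pos/neg 0 7
top 0
```

Both cameras put the real fingertips about 33 mm behind the reported TCP. That explains the miss, and the cup placing was not affected because the frame is still rigid. I lower by that much more and close.

```bash
python3 -m crank '{"steps":[[[-0.06,-0.04,-0.7],[0,0,0]],[[0,0,-0.7],[0,0,0]],[[0,0,-0.7],[0,0,0]],[[0,0,-0.6],[0,0,0]],[[0,0,-0.5],[0,0,0]],[[0,0,-0.4],[0,0,0]],[[0,0,-0.3],[0,0,0]],[[0,0,-0.3],[0,0,0]],[[0,0,0],[0,0,0]],[[0,0,0],[0,0,0]]]}'
python3 - <<'E'
from h import *
s=monitor.read_state();t=s['ee_pos'];print(t,s['ft_force'])
a=np.radians(11.4);x=np.array([np.cos(a),np.sin(a)]);y=np.array([-x[1],x[0]])
c=shot('wrist');W=cloud(c);d=W[...,:2]-t[:2];X=d@x;Y=d@y
m=(abs(X)>.02)&(abs(X)<.05)&(abs(Y)<.016)&(W[...,2]>.05)
print('tip z',np.percentile(W[m][:,2],[1,5]))
E
python3 -m crank '{"steps":[[[0,0,0],[0,0,0]],[[0,0,0],[0,0,0]],[[0,0,0],[0,0,0]],[[0,0,0],[0,0,0]],[[0,0,0],[0,0,0]],[[0,0,0],[0,0,0]],[[0,0,0],[0,0,0]],[[0,0,0],[0,0,0]],[[0,0,0],[0,0,0]]]}' 5 30
```

```text
time: 22.58
ee_pos: [0.6564, -0.19, 0.0403]
eef_rot: [0.632, 0.775, 0.0, 0.001]
ft_force: [-0.1, 0.3, -0.0]
width: 0.0499
grip_force: 0.0
[ 0.656362   -0.19003087  0.04033924] [-0.07540737  0.31067316 -0.02025846]
tip z [0.07658156 0.08073709]
time: 23.38
ee_pos: [0.6558, -0.1903, 0.0403]
eef_rot: [0.633, 0.775, 0.0, 0.001]
ft_force: [-3.6, 0.5, 3.7]
width: 0.0156
grip_force: 30.0
```

```bash
python3 -m crank '{"steps":[[[-0.04,0.196,0],[0,0,0]],[[-0.04,0.196,0],[0,0,0]],[[-0.04,0.196,0],[0,0,0]],[[-0.04,0.196,0],[0,0,0]],[[-0.04,0.196,0],[0,0,0]],[[-0.04,0.196,0],[0,0,0]],[[-0.04,0.196,0],[0,0,0]],[[-0.04,0.196,0],[0,0,0]],[[0,0,0],[0,0,0]]]}'
python3 -c "
from h import *
s=monitor.read_state();y=np.array([-.1977,.9803]);print(s['ft_force'],s['ft_force'][:2]@y,'travel',(s['ee_pos'][:2]-[.6558,-.1903])@y,s['ee_pos'])"
```

```text
time: 24.13
ee_pos: [0.6476, -0.1491, 0.0403]
eef_rot: [0.632, 0.775, 0.0, 0.0]
ft_force: [-7.0, 0.5, 4.7]
width: 0.0156
grip_force: 30.0
[-6.97387981  0.53593509  4.66046168] 1.9041132046563254 travel 0.04204932270387417 [ 0.64762791 -0.14905375  0.04026426]
```

```bash
python3 -m crank '{"steps":[[[-0.06,0.196,0],[0,0,0]],[[-0.05,0.196,0],[0,0,0]],[[-0.04,0.196,0],[0,0,0]],[[-0.04,0.196,0],[0,0,0]],[[-0.04,0.196,0],[0,0,0]],[[-0.04,0.196,0],[0,0,0]],[[-0.04,0.196,0],[0,0,0]],[[-0.04,0.196,0],[0,0,0]],[[-0.04,0.196,0],[0,0,0]],[[0,0,0],[0,0,0]]]}'
cat > st.py <<'E'
from h import *
s=monitor.read_state();y=np.array([-.1977,.9803]);print('F',s['ft_force'].round(1),'along',(s['ft_force'][:2]@y).round(2),'travel mm',((s['ee_pos'][:2]-[.6558,-.1903])@y*1000).round(1),s['grip_force'])
E
python3 st.py
python3 -m crank '{"steps":[[[-0.02,0.078,0],[0,0,0]],[[-0.02,0.078,0],[0,0,0]],[[0,0,0],[0,0,0]]]}' >/dev/null; python3 st.py
python3 -m crank '{"steps":[[[-0.02,0.078,0],[0,0,0]],[[-0.02,0.078,0],[0,0,0]],[[0,0,0],[0,0,0]]]}' >/dev/null; python3 st.py
```

```text
time: 24.97
ee_pos: [0.6388, -0.1048, 0.0403]
eef_rot: [0.632, 0.775, 0.001, 0.001]
ft_force: [-1.5, 1.7, 1.5]
width: 0.0154
grip_force: 30.0
F [-1.5  1.7  1.5] along 1.92 travel mm 87.1 30.004465878009796
F [ 3.8 -2.3 -2.1] along -3.05 travel mm 89.4 30.00485748052597
F [ 5.2 -0.9 -3.2] along -1.94 travel mm 93.6 30.005539655685425
```

```bash
for i in 1; do :; done
python3 -m crank '{"steps":[[[-0.015,0.078,0],[0,0,0]],[[0,0,0],[0,0,0]],[[0,0,0],[0,0,0]]]}' >/dev/null; python3 st.py
python3 -m crank '{"steps":[[[-0.015,0.078,0],[0,0,0]],[[0,0,0],[0,0,0]],[[0,0,0],[0,0,0]]]}' >/dev/null; python3 st.py
python3 -m crank '{"steps":[[[-0.015,0.078,0],[0,0,0]],[[0,0,0],[0,0,0]],[[0,0,0],[0,0,0]]]}' >/dev/null; python3 st.py
python3 - <<'E'
from h import *
a=np.radians(11.4);x=np.array([np.cos(a),np.sin(a)]);y=np.array([-x[1],x[0]])
for n in('wrist','top','scene'):
    c=shot(n);W=cloud(c);p=c['pixels'];hsv=cv2.cvtColor(p,cv2.COLOR_BGR2HSV).astype(int);X=W[...,:2]@x;Y=W[...,:2]@y
    hd=(abs(X-.697)<.05)&(abs(Y+.126)<.06)&(W[...,2]>.105)&(W[...,2]<.125)
    cu=(abs(X-.605)<.05)&(abs(Y+.135)<.06)&(W[...,2]>.099)&(W[...,2]<.112)
    og=(hsv[...,0]>4)&(hsv[...,0]<26)&(hsv[...,1]>80)&(abs(X-.605)<.05)&(abs(Y+.135)<.05)&(W[...,2]>.042)&(W[...,2]<.06)
    for nm,m in(('head',hd),('cup',cu),('rim',og)):
        if m.sum()>20: print(n,nm,m.sum(),'Y',(np.percentile(Y[m],[1,99])*1000).round(1),(np.percentile(Y[m],[1,99]).mean()*1000).round(1),'X',(np.percentile(X[m],[1,99])*1000).round(1))
E
```

```text
F [ 4.7 -0.9 -3.4] along -1.83 travel mm 95.6 30.005085468292236
F [ 4.4 -1.4 -3.1] along -2.27 travel mm 97.5 30.004970133304596
F [ 4.9 -0.2 -1.9] along -1.2 travel mm 99.8 30.00451147556305
wrist head 19702 Y [-157.7 -102.7] -130.2 X [676.1 719.5]
wrist cup 5754 Y [-159.3 -108.8] -134.1 X [581.4 632. ]
top head 387 Y [-157.2  -95. ] -126.1 X [673.8 717.6]
scene head 653 Y [-156.   -93.6] -124.8 X [676.8 720.6]
scene cup 182 Y [-156.9 -105.7] -131.3 X [581.3 632.7]
scene rim 202 Y [-167.9  -97.8] -132.8 X [575.7 639.1]
```

```bash
python3 -m crank '{"steps":[[[-0.015,0.06,0],[0,0,0]],[[0,0,0],[0,0,0]],[[0,0,0],[0,0,0]]]}' >/dev/null; python3 st.py
python3 -m crank '{"steps":[[[-0.015,0.06,0],[0,0,0]],[[0,0,0],[0,0,0]],[[0,0,0],[0,0,0]]]}' >/dev/null; python3 st.py
python3 -m crank '{"steps":[[[-0.015,0.05,0],[0,0,0]],[[0,0,0],[0,0,0]],[[0,0,0],[0,0,0]]]}' >/dev/null; python3 st.py
python3 -m crank '{"steps":[[[-0.01,0.04,0],[0,0,0]],[[0,0,0],[0,0,0]],[[0,0,0],[0,0,0]]]}' >/dev/null; python3 st.py
python3 -m crank '{"steps":[[[-0.01,0.04,0],[0,0,0]],[[0,0,0],[0,0,0]],[[0,0,0],[0,0,0]]]}' >/dev/null; python3 st.py
```

```text
F [ 4.3  0.4 -2.4] along -0.45 travel mm 101.4 30.004799365997314
F [ 5.7  1.5 -2.2] along 0.37 travel mm 103.6 30.00518649816513
F [ 5.2  2.3 -2.5] along 1.19 travel mm 104.9 30.005193650722504
F [ 6.4  0.1 -3. ] along -1.14 travel mm 105.6 30.00526875257492
F [ 7.  -0.3 -4.6] along -1.72 travel mm 106.2 30.00553697347641
```

```bash
python3 -m crank '{"steps":[[[-0.015,0.03,0],[0,0,0]],[[0,0,0],[0,0,0]],[[0,0,0],[0,0,0]],[[0,0,0],[0,0,0]]]}' >/dev/null; python3 st.py
python3 -m crank '{"steps":[[[0,0,0],[0,0,0]],[[0,0,0],[0,0,0]]]}' >/dev/null; python3 st.py
python3 -m crank '{"steps":[[[-0.015,0.03,0],[0,0,0]],[[0,0,0],[0,0,0]],[[0,0,0],[0,0,0]],[[0,0,0],[0,0,0]]]}' >/dev/null; python3 st.py
python3 - <<'E'
from h import *
a=np.radians(11.4);x=np.array([np.cos(a),np.sin(a)]);y=np.array([-x[1],x[0]])
for n in('wrist','top','scene'):
    c=shot(n);W=cloud(c);p=c['pixels'];hsv=cv2.cvtColor(p,cv2.COLOR_BGR2HSV).astype(int);X=W[...,:2]@x;Y=W[...,:2]@y
    hd=(abs(X-.697)<.05)&(abs(Y+.126)<.06)&(W[...,2]>.105)&(W[...,2]<.125)
    cu=(abs(X-.605)<.05)&(abs(Y+.126)<.06)&(W[...,2]>.099)&(W[...,2]<.112)
    og=(hsv[...,0]>4)&(hsv[...,0]<26)&(hsv[...,1]>80)&(abs(X-.605)<.05)&(abs(Y+.126)<.05)&(W[...,2]>.042)&(W[...,2]<.06)
    for nm,m in(('head',hd),('cup',cu),('rim',og)):
        if m.sum()>20: print(n,nm,m.sum(),'Y',(np.percentile(Y[m],[1,99])*1000).round(1),(np.percentile(Y[m],[1,99]).mean()*1000).round(1))
    cv2.imwrite(f'pics/{n}10.png',p)
E
```

```text
F [ 9.4 -3.  -6.2] along -4.75 travel mm 106.5 30.00629872083664
F [ 9.4 -2.5 -6.4] along -4.28 travel mm 106.5 30.00626653432846
F [11.  -3.5 -7.8] along -5.57 travel mm 106.8 30.006851255893707
wrist head 21398 Y [-157.4  -96.4] -126.9
wrist cup 5761 Y [-152.2 -101.7] -126.9
top head 365 Y [-156.1  -95. ] -125.6
scene head 653 Y [-155.8  -93.6] -124.7
scene cup 177 Y [-150.1  -99. ] -124.5
scene rim 204 Y [-158.7  -90.9] -124.8
```

```bash
python3 -m crank '{"steps":[[[0.03,-0.02,0],[0,0,0]],[[0.02,-0.01,0],[0,0,0]],[[0,0,0],[0,0,0]],[[0,0,0],[0,0,0]],[[0,0,0],[0,0,0]]]}' >/dev/null; python3 st.py
python3 -m crank '{"steps":[[[0,0,0],[0,0,0]],[[0,0,0],[0,0,0]],[[0,0,0],[0,0,0]],[[0,0,0],[0,0,0]]]}'; python3 st.py
```

```text
F [ 6.3 -0.8 -4. ] along -2.02 travel mm 106.7 30.002520382404327
time: 29.35
ee_pos: [0.635, -0.0857, 0.0404]
eef_rot: [0.632, 0.775, 0.001, 0.002]
ft_force: [5.9, -1.4, -3.6]
width: 0.0157
grip_force: 30.0
F [ 5.9 -1.4 -3.6] along -2.54 travel mm 106.7 30.002668797969818
```

View pics/scene10.png

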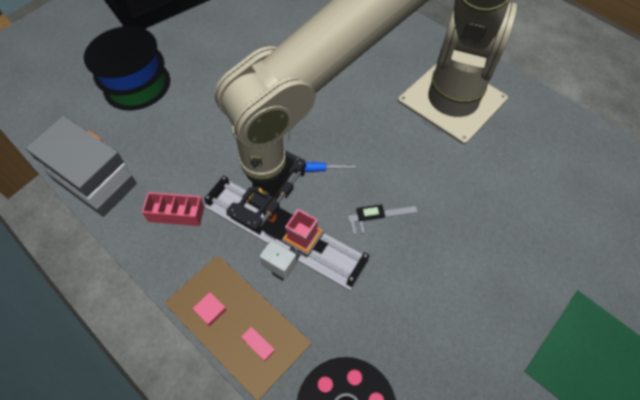

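The scene view shows the cup mouth-up in the nest at about (303,230), level with the scan head at (278,258). The post is still gripped, and the pull-then-resist force pattern confirms the click.

```bash
python3 -c "
from h import *
print(ticket.close_job())"
```

```text
the job is handed in; nothing more can be done
None
```

I handed the job in at about 29 s: the cup stands mouth-up in the nest, the slide rests in the notch with the ball click felt, and the fingers still grip the post at 30 N; the verdict was not reported.

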